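# Tap the red latch pin home on the barbecue ledge

### The job

Take the rubber mallet from the dark chopping board and knock the red-capped latch pin fully down with its head, without pushing down the yellow-capped pin. Then stand the mallet back on the board on its head, as it stood, and let go.

Things in the scene. Friction and masses are not known exactly. Their poses are not given: they have to be found in the camera images.
- mallet: Stubby mallet, about 0.27 kg, standing on its head: black rubber cylinder 60 mm across, 70 mm tall, axis upright, steel band round its middle. Pale wooden handle (24 mm wide, 28 mm high) runs out level along its own -x to 160 mm from the head's axis, centre line 35 mm above the striking face. Origin: centre of the lower, striking face; z up. Its mass is mostly in the head.
- mallet_grip (a point): Point on the mallet handle's centre line to grip at: 65 mm from the head's axis (mallet's own -x) and 35 mm above the striking face; axes as the mallet's. The fingers close across the handle's 24 mm width (mallet y).
- mallet_head (a point): Centre of the mallet's head, on its axis, 35 mm above the striking face; axes as the mallet's.
- board: Dark wooden chopping board, fixed, 240 mm (its x) by 160 mm (its y), 18 mm thick. Origin: centre of its underside, on the concrete; z up.
- red_pin_top (a point): Centre of the top of the red cap (26 mm across, 14 mm thick) of the right pin; moves with the pin. The pin is upright in an aluminium collar (48 mm across, top 40 mm above the concrete) on a bolted steel plate 90 mm square, 8 mm thick. Cap top: 64 mm above the concrete with the pin fully up, 44 mm fully down (4 mm above the collar).
- red_pin (a joint): Travel of the red pin in m: 0 fully up, 0.020 fully down (its stop). It is sprung but held by friction: it takes about 6 N at the top to 9 N at the bottom to drive it, and it stays where it is left.
- yellow_pin_top (a point): Centre of the top of the yellow cap of the wrong pin: a latch just like the red one, elsewhere on the ledge.
- yellow_pin (a joint): Travel of the yellow pin in m: 0 fully up, 0.020 fully down. To be left alone.
Things that resemble listed ones, but are neither listed nor needed, are in the scene too. Several things have the shape of the mallet; the one meant has the colours described above.

How it is judged (in metres and radians):
On the way, in this order (a step that is already met when the one before it is completed fails the run):
1. the mallet is lifted clear of the board (z of mallet_head in the frame of board above 0.08 m), for 0.1 s.
2. the red pin is driven at least 15 mm of its 20 mm down while the mallet presses on it (value of joint red_pin above 0.015 m and contact force between mallet and red_pin above 1 N).
At the end, for the whole second after the job is handed in: The red pin is at least 15 mm down of its 20 mm, the yellow pin less than 6 mm down; the mallet stands still on its head on the board (head's centre over the board, head upright within about 11 degrees), released (value of joint red_pin above 0.015 m and value of joint yellow_pin below 0.006 m and x of mallet_head in the frame of board between -0.12 and 0.12 m and y of mallet_head in the frame of board between -0.08 and 0.08 m and z of mallet_head in the frame of board between 0.045 and 0.062 m and angle between mallet's own z axis and vertical below 0.2 rad and linear speed of mallet below 0.02 m/s); the robot touches nothing.
It fails at once if the yellow pin is pushed down 6 mm or more (value of joint yellow_pin above 0.006 m).
It fails at once if the gripper or arm itself pushes the red pin (contact force between any of the fingers, the arm and red_pin above 1 N).
It also fails if it takes over 45 s, if anything falls off the work surface, if the arm or the gripper's body presses on something with over 40 N, if the wrist force passes 120 N, or if a joint passes its speed limit or range.

### The arm

A 6-joint arm with a two-finger parallel gripper is mounted at the origin on the work surface. World frame = base frame: x ahead of the robot, y to its left, z up, the work surface at z = 0. Lengths are in mm, angles in rad, forces in N, time in s.
With the tool pointing down it reaches from about 350 to 975 mm from the base axis. Payload 7.1 kg.
Tool frame: the origin (TCP) lies on the front face of the gripper's body, between the roots of the fingers; the fingertips stand 80 mm ahead of it and the grasp point (between the pads) lies 61 mm ahead of it (env.tips_ahead is the distance from the TCP to the fingertips, in mm); z points along the fingers, y is the line along which they close (so a half turn about z gives the same grasp; the last joint's range is limited). The gripper opens to 88 mm and grips with 3 to 60 N. Pads are 20 mm wide; open, the fingers measure 115 mm over their backs; the gripper's body (75 mm by 178 mm) begins 61 mm behind the grasp point.
Start: joints at [-1.331, 0.423, 1.63, -0, 1.089, -0.019], TCP at [159.969, -604.165, 302.675] pointing down, gripper open.
Joint ranges: [-3, 3], [-0.9, 2.11], [0.09, 2.58], [-1.31, 4.45], [0.11, 2.69], [-2.54, 2.54]. Speed limits (rad/s): [2.39, 2.39, 3.01, 3.14, 3.14, 3.14].

### API

Orientations are given as a unit quaternion [x, y, z, w].
In Python, from station import env, set_gripper, viewer, workorder gives the robot as it stands. Calls block until the motion is done:
- env.reach(position, orientation): joint-space move of the TCP to a pose.
- env.move_l(position, rot=None, rate=150, f_stop=None): straight line of the TCP; rot=None keeps the orientation; rate is the mean speed in mm/s. With f_stop (N) it stops when the force on the tool has changed by that much, and returns True; else False.
- env.move_joints(angles): joint-space move.
- set_gripper(opening): finger opening in mm; the grip force is fixed at half the most; returns when the fingers have stopped.
- env.hold(seconds).
- env.ik(position, orientation): joint angles nearest the present ones, or None.
- env.read_state(): the state.
- viewer.camera(name): name is "scene" or "top" or "wrist"; returns the picture (400x640x3 uint8, blue, green, red); there is no depth.
- viewer.camera_params(name): a dict with "fx", "fy", "cx", "cy" (pixels), "pose" (4x4, takes a point from camera to world coordinates); the wrist camera has in their place "tool_from_camera" (4x4, takes a point from camera to tool coordinates, whose origin is the TCP and whose axes are the flange's). Camera axes: x right, y up, looking along -z (the intrinsics and any distortion apply to the point x, -y, -z); pixel columns grow to the right and rows downward; lengths in mm; the calibration is good to about 2 mm. The wrist camera is an equidistant fisheye: a pixel r from the principal point sees the ray r / f radians off the axis. A picture is of the moment at which its call begins: read the wrist's pose just before it. camera_params takes no time and is no camera call.
A pose or a line that the arm cannot do raises env.IKError and nothing moves.
- workorder.sign_off(): hands the job in; it is judged then, once.
The state is a dict: "time_s": time; "qpos": joint angles; "dq": joint speeds; "tau": joint torques, N m; "tool_pos": TCP position; "orientation": TCP orientation; "force": force on the tool from outside, world axes, zero at the start; "wrist_torque": the same for the moment, N m; "width": finger opening in mm; "grip_force": force on a finger pad.
Only numpy, scipy, OpenCV 4.12 (cv2) and the standard library are available. Lean on these libraries where they do the work, as an engineer would, in place of code of your own. Each camera call takes 0.05 s, during which the arm holds its last target. There are 200 camera calls.

## Working session

There is one attempt and no reset: what is moved stays moved. The work goes in short steps, each a Python script; the robot and the scene stay as the last script left them, time stands still between calls to the robot, and variables do not carry over. Pictures are saved under pics/ and viewed, at most 10 in all, crops included, and the job is handed in when it is done.

```bash
mkdir -p pics; python3 - <<'E'
from station import env, viewer
import cv2, numpy as np
for n in("top","scene"):
    im=viewer.camera(n); cv2.imwrite(f"pics/{n}0.png",im)
    p=viewer.camera_params(n); print(n,p["fx"],p["fy"],p["cx"],p["cy"],np.round(p["pose"],3).tolist(),[k for k in p])
s=env.read_state(); print(s["time_s"],s["orientation"],s["force"])
print(np.round(viewer.camera_params("wrist")["tool_from_camera"],3).tolist())
E
```

```text
top 426.6687282567698 426.6687282567698 311.7430315027335 194.99639667511886 [[0.02, 0.998, -0.061, 364.587], [-1.0, 0.019, -0.014, 69.994], [-0.013, 0.061, 0.998, 990.737], [0.0, 0.0, 0.0, 1.0]] ['fx', 'fy', 'cx', 'cy', 'pose']
scene 364.4459154767742 364.4459154767742 321.5553129023609 200.74306254253145 [[0.609, -0.593, 0.527, 884.734], [0.793, 0.448, -0.413, -279.07], [0.009, 0.669, 0.743, 714.287], [0.0, 0.0, 0.0, 1.0]] ['fx', 'fy', 'cx', 'cy', 'pose']
0.1 [ 9.91634721e-01  1.29074073e-01 -8.31227970e-05 -6.76085616e-04] [-0.12329451  0.21362827 -0.61568662]
[[-0.001, 0.966, 0.258, 69.783], [1.0, 0.001, -0.001, 0.48], [-0.001, 0.258, -0.966, -82.327], [0.0, 0.0, 0.0, 1.0]]
```

View pics/top0.png

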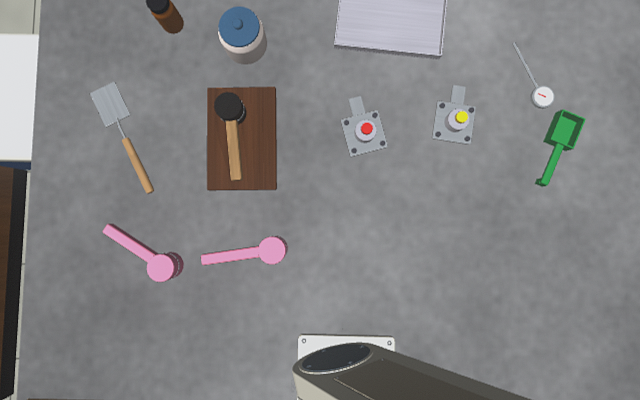

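View pics/scene0.png

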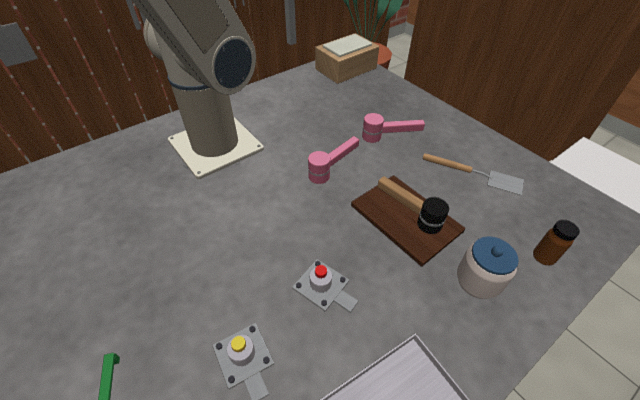

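Top: mallet head at about (229,106), handle end (236,180), red cap (367,128), yellow cap (461,117). I'll localise these, then check from the wrist.

```bash
cat > h.py <<'E'
from station import env, set_gripper, viewer, workorder
import cv2, numpy as np
from scipy.spatial.transform import Rotation as R
def px(n,u,v,z,pose=None):
    p=viewer.camera_params(n); T=np.array(p["pose"]) if pose is None else pose
    x,y=(u-p["cx"])/p["fx"],(v-p["cy"])/p["fy"]
    if n=="wrist":
        t=np.hypot(x,y); s=np.sin(t)/t; d=np.array([x*s,-y*s,-np.cos(t)])
    else: d=np.array([x,-y,-1.])
    d=T[:3,:3]@d; o=T[:3,3]
    return (o+d*(z-o[2])/d[2])[:2]
def quat(yaw):  # tool down, tool x along world yaw
    return (R.from_euler('z',yaw)*R.from_euler('x',np.pi)).as_quat()
def wpose():
    s=env.read_state(); T=np.eye(4); T[:3,:3]=R.from_quat(s["orientation"]).as_matrix(); T[:3,3]=s["tool_pos"]
    return T@np.array(viewer.camera_params("wrist")["tool_from_camera"])
E
python3 - <<'E'
from h import *
im=cv2.imread("pics/top0.png")
cv2.imwrite("pics/c1.png",cv2.resize(im[80:200,200:400],None,fx=4,fy=4,interpolation=cv2.INTER_CUBIC))
for n,u,v,z in[("head",229,106,88),("hend",236,180,67),("red",367,128,64),("yel",461,117,64),("b1",207,87,18),("b2",276,87,18),("b3",276,190,18),("b4",207,190,18)]: print(n,px("top",u,v,z).round(1))
for n,u,v,z in[("head",434,207,88),("red",321,271,64),("yel",238,343,64)]: print(n,px("scene",u,v,z).round(1))
E
```

```text
head [608.1 264.8]
hend [450.4 248.8]
red [570.5 -35.1]
yel [ 598.4 -240.4]
b1 [671.  332.6]
b2 [673.5 171.8]
b3 [433.7 165.9]
b4 [430.7 324.3]
head [611.  262.6]
red [576.7 -36.3]
yel [ 603.9 -242.6]
```

View pics/c1.png

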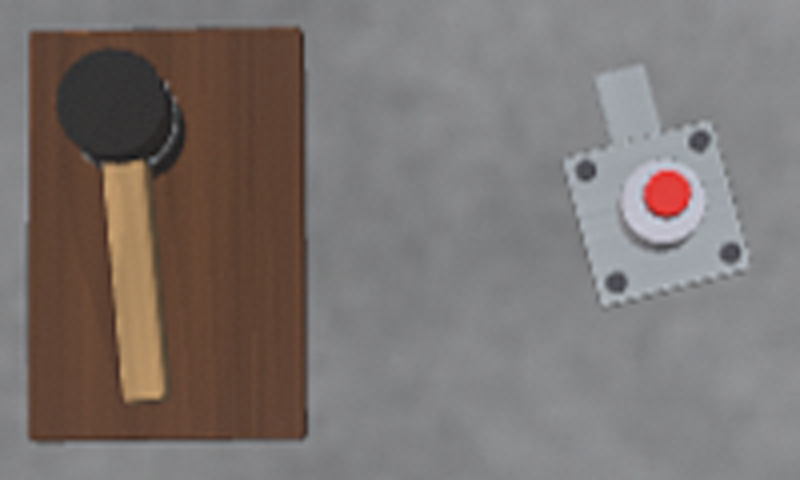

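The crop agrees with those pixels: red cap at (366.75,128.25), head at (228.75,106), and the board comes out 241 x 160 mm. Next is a close wrist look at the pin, then the mallet.

```bash
python3 - <<'E'
from h import *
for i,(p,yaw) in enumerate([((520,-36,300),0.1),((540,257,300),0.1)]):
    env.reach(p,quat(yaw)); T=wpose(); im=viewer.camera("wrist"); cv2.imwrite(f"pics/w{i}.png",im); np.save(f"w{i}.npy",T)
s=env.read_state();print(s["time_s"],s["tool_pos"],s["qpos"])
a,b=cv2.imread("pics/w0.png"),cv2.imread("pics/w1.png")
cv2.imwrite("pics/w01.png",cv2.resize(np.hstack([a[:,120:520],b[:,120:520]]),(800,400)))
E
```

```text
3.7167 [540.23909139 255.63907844 299.96415691] [ 4.22172022e-01  3.86508637e-01  1.69428141e+00 -3.23214150e-04
  1.06112253e+00  1.89456876e+00]
```

View pics/w01.png

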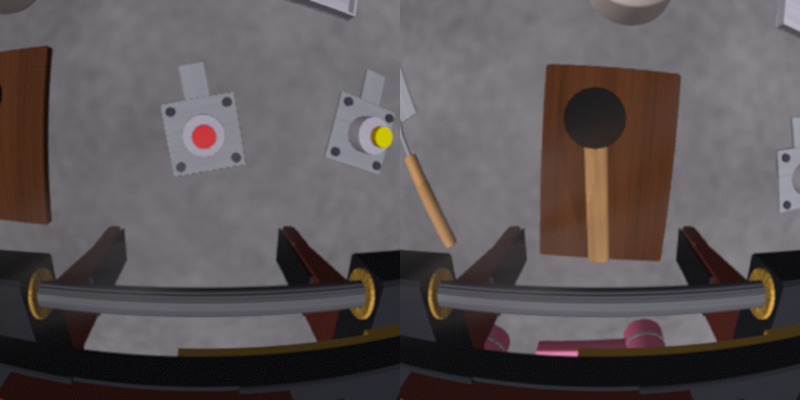

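Wrist pictures: red cap at full-frame pixel (324,137) and yellow at (503,137) in w0. In w1 the head top is at (315,118) and the handle runs from (316,150) to (318,261).

```bash
python3 - <<'E'
from h import *
T0,T1=np.load("w0.npy"),np.load("w1.npy")
print(px("wrist",324,137,64,T0),px("wrist",503,137,64,T0))
for u,v,z in[(315,118,88),(316,150,67),(318,261,67)]: print(px("wrist",u,v,z,T1))
print(px("top",228.75,106,88),px("top",232,120.5,67),px("top",236.25,180.75,67),px("top",366.75,128.25,64))
E
```

```text
[570.84918956 -35.54093073] [ 599.63418701 -240.88592519]
[609.38839122 267.58761849]
[576.93131625 263.79898686]
[453.58830551 249.86712738]
[608.08726392 265.30629254] [581.53614773 261.66355188] [448.80969089 248.23372237] [569.96805407 -34.5510441 ]
```

```bash
cat >> h.py <<'E'
yaw=0.108; dv=np.array([np.cos(yaw),np.sin(yaw)]); head=np.array([609,266.3]); red=np.array([571,-35.3]); q=quat(yaw); G=52
def at(c,z): return [*(c-G*dv),z]
E
python3 - <<'E'
from h import *
env.reach(at(head,180),q); env.move_l(at(head,114),rate=100)
print(env.read_state()["force"])
set_gripper(0); s=env.read_state(); print(s["width"],s["grip_force"],s["force"],s["tool_pos"])
env.move_l(at(head,230),rate=100); env.hold(.3)
s=env.read_state(); print(s["width"],s["grip_force"],s["force"],s["wrist_torque"],s["time_s"])
a=viewer.camera("scene"); b=viewer.camera("wrist"); np.save("w2.npy",wpose())
cv2.imwrite("pics/l1.png",np.hstack([cv2.resize(a[80:330,300:550],(400,400)),b[:,120:520]]))
E
```

```text
[-0.23932066 -0.32505941  0.18616066]
24.17824832509392 29.733375906944275 [0.65395843 0.80498971 0.03256245] [557.1962216  260.72240492 113.9444476 ]
23.892402119236742 29.73270535469055 [ 0.40372992  1.13860701 -2.72684939] [-0.0089171   0.17149852 -0.0110286 ] 7.7
```

View pics/l1.png

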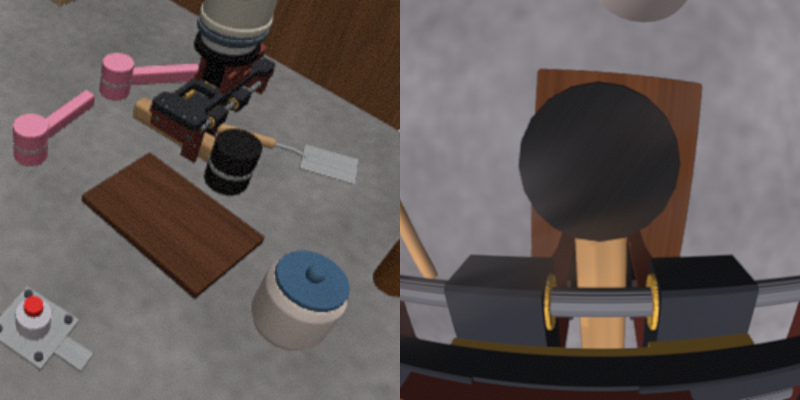

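The mallet is held and upright. In the wrist view its head top is centred near (319,162). Now over the red pin and press.

```bash
python3 - <<'E'
from h import *
h=px("wrist",319,162,204,np.load("w2.npy")); print("head seen",h)
env.reach(at(red,230),q); env.move_l(at(red,170),rate=100)
s=env.read_state(); f0=s["force"]
for z in (156,152,148,144,140,138):
    r=env.move_l(at(red,z),rate=30,f_stop=25); s=env.read_state()
    print(z,s["tool_pos"][2].round(1),(s["force"]-f0).round(1),s["wrist_torque"].round(2),r)
    if r: break
print(s["time_s"])
cv2.imwrite("pics/p1.png",np.hstack([cv2.resize(viewer.camera("scene")[150:350,220:420],(400,400)),viewer.camera("wrist")[:,120:520]]))
E
```

```text
head seen [611.440588   266.59958467]
156 155.9 [-0.3 -0.9 -0.1] [ 0.04  0.07 -0.  ] False
152 151.9 [-0.6 -0.3  1.3] [0.01 0.06 0.04] False
148 147.8 [-0.3  1.2  2.4] [0.08 0.04 0.04] False
144 143.8 [-0.4 -0.2  1.5] [0.13 0.01 0.04] False
140 139.8 [-1.   0.5  2.2] [0.31 0.05 0.01] False
138 138.1 [-3.4  0.7  7.8] [0.35 0.38 0.08] False
11.7167
```

View pics/p1.png

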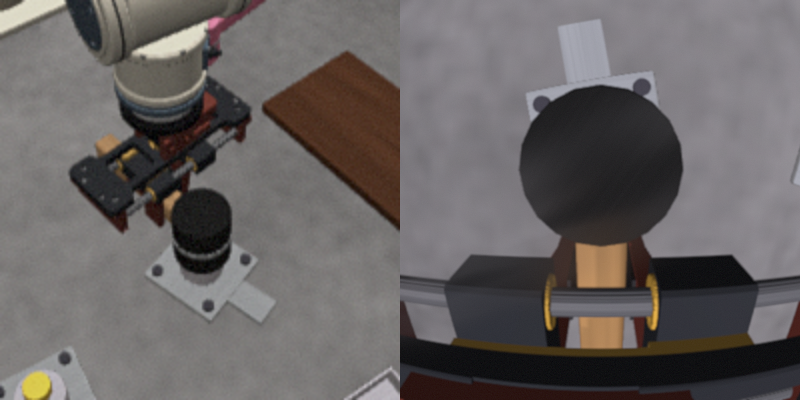

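Head is centred over the pin and the force is starting to rise near the stop. I'll push a little further to be sure, then lift and look at the pin.

```bash
python3 - <<'E'
from h import *
for z in (136,134):
    r=env.move_l(at(red,z),rate=30,f_stop=14); env.hold(.2); s=env.read_state()
    print(z,s["tool_pos"][2].round(1),s["force"].round(1),s["wrist_torque"].round(2),r)
    if r: break
cv2.imwrite("pics/p2a.png",viewer.camera("scene"))
env.move_l(at(red,230),rate=150)
env.reach(at(head,230),q)
T=wpose(); b=viewer.camera("wrist"); a=viewer.camera("scene"); print(env.read_state()["time_s"])
cv2.imwrite("pics/p2.png",np.hstack([cv2.resize(a[240:310,286:356],(400,400),interpolation=cv2.INTER_CUBIC),cv2.resize(a[130:260,360:490],(400,400))]))
E
```

```text
136 136.2 [-5.6  1.1  8.5] [0.32 0.65 0.13] False
134 134.3 [-6.9  0.6 10.9] [0.31 0.86 0.07] False
14.825
```

View pics/p2.png

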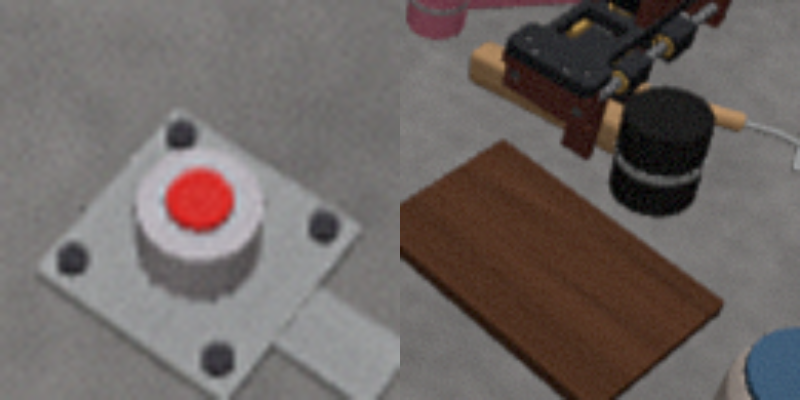

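The red pin sits down, nearly flush with its collar, and the mallet is still held about level above its place. Setting it down.

```bash
python3 - <<'E'
from h import *
p=viewer.camera_params("scene");T=np.linalg.inv(np.array(p["pose"]))
for z in(44,49,64):
    c=T@[*red,z,1]; print(z,p["cx"]-p["fx"]*c[0]/c[2],p["cy"]+p["fy"]*c[1]/c[2])
env.move_l(at(head,122),rate=120)
r=env.move_l(at(head,113.5),rate=25,f_stop=12); s=env.read_state(); print(r,s["tool_pos"],s["force"].round(1),s["wrist_torque"].round(2))
set_gripper(88); env.hold(.2)
env.move_l(at(head,230),rate=120); env.hold(.3)
print(env.read_state()["time_s"],env.read_state()["force"])
T=wpose(); b=viewer.camera("wrist"); np.save("w3.npy",T); a=viewer.camera("scene")
cv2.imwrite("pics/e.png",np.hstack([cv2.resize(a[150:390,200:480],(466,400)),b[:,150:480]]))
E
```

```text
44 319.6643217553421 273.878603909537
49 319.67751656684726 272.6321069310187
64 319.7178863247224 268.81842750140305
False [557.20411501 260.6797752  113.36872057] [ 0.3 -0.2 -3.3] [-0.02  0.14  0.03]
19.0667 [-0.54914343  0.7768294   0.2826491 ]
```

View pics/e.png

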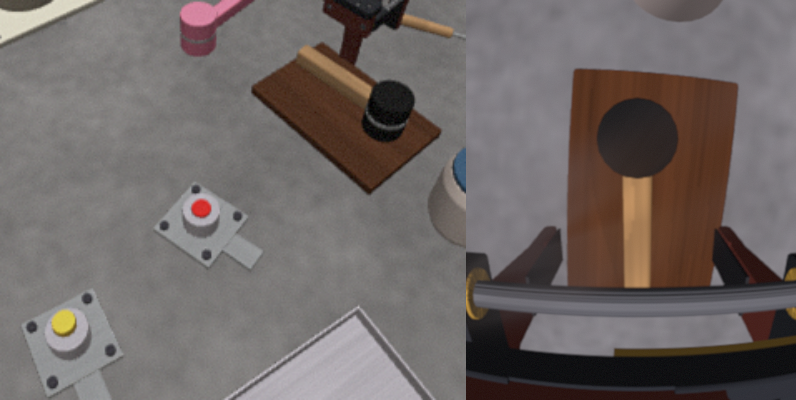

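The mallet stands on its head on the board, released, and yellow is up. I'll measure the red cap's drop before handing in.

```bash
python3 - <<'E'
from h import *
cur=viewer.camera("scene"); cv2.imwrite("pics/cur.png",cur)
curt=viewer.camera("top")
def red_(im):
    f=im.astype(float); w=np.clip((f[...,2]-np.maximum(f[...,0],f[...,1])-40)/120,0,1); return w
for n,b,sl in(("scene",cur,np.s_[255:290,305:337]),("top",curt,np.s_[115:145,350:385])):
    for im in(cv2.imread(f"pics/{n}0.png"),b):
        w=red_(im)[sl]; print(n,"rows",w.sum(1).round(1)[w.sum(1)>.2],"first",np.argmax(w.sum(1)>.2)+sl[0].start,"cen",(w.sum(0)@np.arange(w.shape[1])/w.sum()+sl[1].start).round(2),(w.sum(1)@np.arange(w.shape[0])/w.sum()+sl[0].start).round(2))
p=viewer.camera_params("top");T=np.linalg.inv(np.array(p["pose"]))
for z in(44,64):
    c=T@[*red,z,1]; print(z,p["cx"]-p["fx"]*c[0]/c[2],p["cy"]+p["fy"]*c[1]/c[2])
E
```

```text
scene rows [ 4.   7.8  9.5 10.9 11.5 11.6 11.3 11.  10.   7.9  4.3  2.2  0.8] first 265 cen 320.51 270.22
scene rows [ 0.8  5.2  8.   9.8 11.  11.5 11.5 10.9  9.7  8.1  4.6  0.4] first 269 cen 320.51 274.44
top rows [ 0.4  5.2  7.9  9.5 10.4 11.2 11.3 10.9 10.2  9.4  7.5  4.3] first 122 cen 366.45 127.9
top rows [ 5.1  7.9  9.1  9.8 10.2 10.3  9.6  9.2  7.7  5.1  0.3] first 125 cen 365.62 129.5
44 366.0581217307923 129.7389447116301
64 367.09755573863373 127.79072229795291
```

The cap's upper edge dropped about 4.85 px of the expected 5.06 (scene) and 2.0 of 1.95 (top), so the pin is roughly 19–20 mm down.

```bash
python3 -c "
from station import workorder; print(workorder.sign_off())"
```

```text
the job is handed in; nothing more can be done
None
```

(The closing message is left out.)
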